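Lock a relief tile in the cam clamp for painting

ROBOT

A 7-joint arm with a two-finger parallel gripper is mounted at the origin on the work surface. World frame = base frame: x ahead of the robot, y to its left, z up, the work surface at z = 0. Lengths are in m, angles in rad, forces in N, time in s.
With the tool pointing down it reaches from about 0.375 to 0.925 m from the base axis. Payload 3.1 kg.
Tool frame: the origin (TCP) lies on the centre line of the jaws, within the pads' length; the fingertips stand 19 mm ahead of it and the grasp point (between the pads) is the TCP (manip.nose_length is the z of the fingertips in the tool frame, in m); z points along the fingers, y is the line along which they close (so a half turn about z gives the same grasp; the last joint's range is limited). The gripper opens to 85 mm and grips with 20 to 120 N. Pads are 22 mm wide; open, the fingers measure 114 mm over their backs; the gripper's body (76 mm by 85 mm) begins 54 mm behind the grasp point. The pads swing forward as they close: fully open they stand 13 mm farther back than shut.
Start: joints at [1.139, 0.383, 0.044, 1.598, -0.018, 1.161, -0.05], TCP at [0.213, -0.614, 0.25] pointing down, gripper open.
Joint ranges: [-2.61, 2.61], [-0.41, 2.15], [-1.48, 1.57], [0, 2.5], [-1.57, 4.71], [0.05, 1.97], [-2.85, 2.85]. Speed limits (rad/s): [2.79, 2.79, 3.14, 3.14, 3.14, 3.14, 3.14].

INTERFACE

Orientations are given as a unit quaternion [w, x, y, z].
In Python, from bench import manip gives the robot as it stands.
- The arm moves only by the tool send_rows, never from a script. Its argument "series" is text: rows parted by semicolons, each of 4 numbers parted by spaces: the shift along the tool's x, y, z each as a share of 100 cm, from -1 to 1, then the turn about the tool's z as a share of 90 degrees, from -1 to 1. A call has 1 to 10 rows; each row is the pose to reach, as a shift and turn from the pose commanded when the call began, along the tool's axes at that moment; what a row does not reach only later rows make up. A row lasts 1/12 s, in which the tool goes at most 41.7 mm and 7.16 degrees, less where a joint would pass 70% of its speed; a pose out of reach is approached as far as the arm can. A call with a number of a shift or a turn outside -1 to 1 is refused whole. A call with a gripper value outside its range is refused whole. "claw" is the closure in counts, from 0 (fully open) to 255 (shut), set as the call begins (left out, the last holds). The fingers move at their own pace and stop on an object; the grip force is fixed at half the most. Time passes only in rows, so rows that repeat a pose let the fingers close. It gives the time, the measured TCP pose, the force, the opening and the grip force at its end, in the units of the state.
- manip.get_state(): the state, without advancing time (a new reading comes with each control period).
- manip.snapshot(name): name is "scene" or "side" or "wrist"; returns (picture, depth): 400x640x3 uint8, blue, green, red; 400x640 float32, m along the optical axis (not along the pixel's ray), 0 where there is no reading.
- manip.camera_info(name): a dict with "intrinsics" (3x3 intrinsics, pixels), "distortion" ([k1, k2, p1, p2, k3] as OpenCV has them; the pictures are not rectified), "rvec" (rotation vector, rad) and "tvec" (3), from world to camera coordinates, as OpenCV has them; the wrist camera has in their place "T_tool_cam" (4x4, takes a point from camera to tool coordinates, whose origin is the TCP and whose axes are the flange's). Camera axes: x right, y down, z forward; pixel columns grow to the right and rows downward; lengths in m; the calibration is good to about 2 mm. A picture is of the moment at which its call begins: read the wrist's pose just before it. camera_info takes no time and is no camera call.
- manip.close_job(): hands the job in; it is judged then, once.
The state is a dict: "t": time; "joint_positions": joint angles; "qd": joint speeds; "joint_torque": joint torques, N m; "eef_pos": TCP position; "tool_rot": TCP orientation; "force": force on the tool from outside, world axes, zero at the start; "torque": the same for the moment, N m; "width": finger opening in m; "finger_force": force on a finger pad.
Only numpy, scipy, OpenCV 4.12 (cv2) and the standard library are available. Lean on these libraries where they do the work, as an engineer would, in place of code of your own. Each camera call takes 0.05 s, during which the arm holds its last target. There are 200 camera calls.

TASK

Lay the loose narrow white tile flat on the bed of the cam clamp, midway between jaw and fence with its length pointing from one to the other, then crank the handle anticlockwise, feeling its load, until the cam's follower rests in the flat dwell and the tile stays clamped against the fence when you let go. Do not crank on past the dwell, where the cam climbs again and cracks the tile, and leave the other things on the bench where they are.

Things in the scene. Friction and masses are not known exactly. Their poses are not given: they have to be found in the camera images.
- fixture: Cam clamp, bolted down. Dark steel base plate, x -60 to 60, y -65 to 195 mm, 12 mm thick; along +y it carries a grey housing (x -50 to 50, y -50 to 62, top 46 mm up) that hides the cam, a sliding steel jaw, the bare bed and a fixed steel fence (face at y = 174 mm, 90 mm wide, top 34 mm up). Origin on the table under the cam's upright axis; z up; it closes along +y.
- bed (a point): On the bed (12 mm above the table), midway between the open jaw and the fence, 125 mm along the clamp's +y; axes as the clamp's. The open gap is 98 mm. The tile goes here, its 90 mm length along y. Clamped, the tile is pushed 4 mm on against the fence: its centre at x = 0, y = 129, z = 21 mm in the clamp's frame.
- jaw: Moving jaw, steel plate 60 mm wide (x), 12 thick, 14 to 34 mm above the table. Its origin is the clamp's when fully open (face 76 mm along +y from it). The hidden follower lifts 15 mm; the jaw rides on it by a hidden 2 N/mm spring. After up to 8 mm the tile is on the fence and the jaw stands still, the follower goes on and loads the tile to about 14 N at full lift.
- knob_grip (a point): Middle (half-way up) of the crank's handle: an upright black round knob, 22 mm in diameter, from 66 to 106 mm above the table, spinning freely on its pin; top of the steel crank arm under it 63 mm up. The knob runs on a circle of radius 70 mm about the clamp's upright axis, above all the rest of the clamp.
- crank (a joint): Crank angle about the clamp's upright axis, rad, growing anticlockwise seen from above, which closes the clamp. At 0 the arm points 165 degrees anticlockwise of the clamp's +x. Starts within 0.2 of 0, jaw open; turns to 4.0. The cam sits on the shaft at an unseen angle that differs each time: its flat dwell, about 0.3 rad long, has its middle anywhere from 1.5 to 3.4 rad.
- cam_axis (a point): Top of the crank's hub, on its axis, 63 mm up. Load felt along the knob's path: 0.7 N friction; over the 1 rad before the dwell 1 to 3 N, then steeply up to 6 to 10 N as the tile is squeezed; then within 0.2 rad it falls below 2 N: on the dwell, where the crank stays when let go (before, it springs back). Past the dwell it climbs to 6 N and more and cracks the tile (over 18 N) some 0.1 rad on.
- tile_center (a point): Centre (half-way up) of the loose tile: a white ceramic relief tile 50 mm (its x) by 90 mm (its y) by 18 mm thick (its z), 0.19 kg, lying flat on the table to the left of the clamp, face up.
- tile: The same tile, origin at the centre of its underside.
- glaze_pot: Bystander: small white pot with a black lid, 44 mm across, 45 mm tall, beyond the clamp's bed; origin under its centre.
- brush: Bystander: a brush 180 mm long lying on the table on the robot's side of the clamp; origin near its middle.
- water_jar: Bystander: glass jar with steel lid, 70 mm across, 110 mm tall, to the right; origin under its centre.
- mug: Bystander: blue mug, 80 mm across, 90 mm tall, to the right; origin under its centre.
- spare_tile: Bystander: square white tile 100 x 100 x 12 mm, far left; origin under its centre.
- cork_block: Bystander: cork sanding block 70 x 50 x 35 mm, far left; origin under its centre.
- vase: Bystander: white vase, 96 mm across, 160 mm tall, to the right; origin under its centre.
Things that resemble listed ones, but are neither listed nor needed, are in the scene too. What is shaped like the tile but red or yellow is not meant.

How it is judged:
By the outcome, as a careful person would: the job done as asked, in the order asked, and still so for the second after the job is handed in, with the robot touching nothing.
It also fails if it takes over 67 s, if anything falls off the work surface, if the arm or the gripper's body presses on something with over 40 N, if the wrist force passes 120 N, or if a joint passes its speed limit or range.

## Working session

There is one attempt and no reset: what is moved stays moved. The work goes in short steps, Python scripts to look and compute and a tool call to move; the robot and the scene stay as the last step left them, time stands still between calls to the robot, and variables do not carry over. Pictures are saved under pics/ and viewed, at most 10 in all, crops included, and the job is handed in when it is done.

Besides the shell and the picture viewer there is one more tool, called by a JSON object that holds its "op" and its "data". send_rows: Moves the arm, as the interface text tells. Shift numbers are shares of 100 cm and turn numbers shares of 90 degrees, none past 1 either way. Its arguments: {"type":"object","properties":{"series":{"type":"string"},"claw":{"type":"number"}},"required":["series"]}

```bash
ls; mkdir -p pics; python3 - <<'E'
from bench import manip
import cv2,numpy as np
s=manip.get_state();print({k:np.round(v,3) for k,v in s.items()})
for n in("scene","side"):
    p,d=manip.snapshot(n);cv2.imwrite(f"pics/{n}0.png",p);np.save(f"pics/{n}0.npy",d)
    i=manip.camera_info(n);R=cv2.Rodrigues(np.array(i["rvec"],float))[0];print(n,-R.T@np.array(i["tvec"]).ravel(),R.round(2).tolist(),(d>0).mean())
print(np.array(manip.camera_info("wrist")["T_tool_cam"]).round(3),manip.nose_length)
E
```

```text
pics
{'t': np.float64(0.0), 'joint_positions': array([ 1.139,  0.384,  0.044,  1.6  , -0.018,  1.161, -0.05 ]), 'qd': array([-0.001,  0.   , -0.001,  0.001,  0.001, -0.   , -0.   ]), 'joint_torque': array([-0.0000e+00, -4.3346e+01,  1.0240e+00, -2.4952e+01,  1.1000e-02,
        1.1000e-02,  0.0000e+00]), 'eef_pos': array([ 0.213, -0.613,  0.249]), 'tool_rot': array([-0.001,  0.986,  0.166, -0.   ]), 'force': array([ 0.228,  0.282, -0.416]), 'torque': array([-0.032,  0.019, -0.043]), 'finger_force': np.float64(0.0), 'width': np.float64(0.085)}
scene [ 1.32565589 -0.15252577  1.19163418] [[0.21, 0.98, -0.01], [0.78, -0.17, -0.6], [-0.59, 0.12, -0.8]] 0.99594921875
side [0.16818083 0.76283955 0.79913827] [[-0.91, -0.41, 0.01], [-0.27, 0.59, -0.76], [0.31, -0.7, -0.65]] 0.9959296875
[[ 0.    -0.959 -0.283  0.072]
 [ 1.    -0.     0.002  0.001]
 [-0.002 -0.283  0.959 -0.122]
 [ 0.     0.     0.     1.   ]] 0.019
```

View pics/scene0.png

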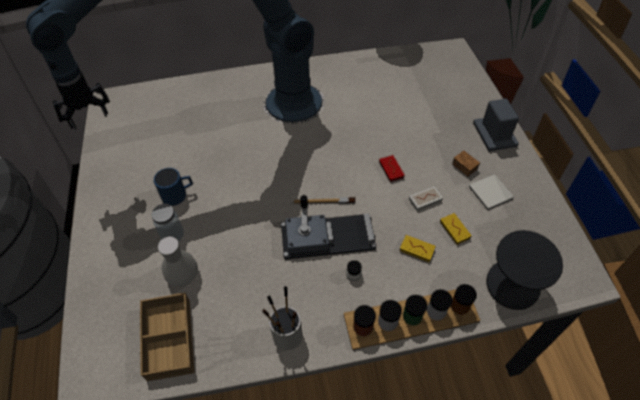

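View pics/side0.png

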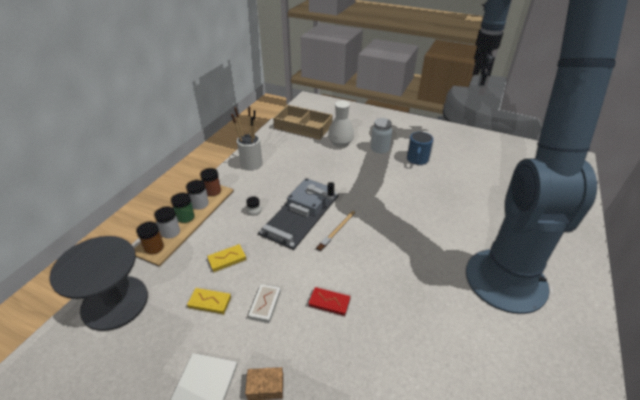

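The scene view shows the white tile at (426,198), the clamp from (285,235) to (375,235) with its fence at the right end, and the knob at (304,202). In the side view the tile is at (265,302), the clamp at (300,212) and the knob at (331,188).

```bash
cat > h.py <<'E'
from bench import manip
import cv2,numpy as np
from scipy.spatial.transform import Rotation as Ro
def T_wc(n,s=None):
    i=manip.camera_info(n);T=np.eye(4)
    if n=="wrist":
        q=s["tool_rot"];T[:3,:3]=Ro.from_quat([q[1],q[2],q[3],q[0]]).as_matrix();T[:3,3]=s["eef_pos"]
        return i,T@np.array(i["T_tool_cam"])
    R=cv2.Rodrigues(np.array(i["rvec"],float))[0];T[:3,:3]=R.T;T[:3,3]=-R.T@np.array(i["tvec"]).ravel()
    return i,T
def rays(i,T,uv):
    n=cv2.undistortPoints(np.array(uv,float).reshape(-1,1,2),np.array(i["intrinsics"],float),np.array(i["distortion"],float))[:,0]
    return T[:3,3],np.c_[n,np.ones(len(n))]@T[:3,:3].T
def plane(i,T,uv,z):
    o,r=rays(i,T,uv);return o+r*((z-o[2])/r[:,2])[:,None]
def cloud(i,T,d):
    v,u=np.mgrid[:d.shape[0],:d.shape[1]]
    o,r=rays(i,T,np.c_[u.ravel(),v.ravel()]);return (o+r*d.reshape(-1,1)).reshape(*d.shape,3)
def rect(P):
    (c,wh,a)=cv2.minAreaRect((P[:,:2]*1000).astype(np.float32));return np.round(c,1),np.round(wh,1),round(a,1)
E
python3 - <<'E'
from h import *
for n,box,tb in(("scene",(270,185,385,270),(400,180,450,215)),("side",(240,160,350,260),(240,275,290,330))):
    i,T=T_wc(n);p=cv2.imread(f"pics/{n}0.png");d=np.load(f"pics/{n}0.npy");C=cloud(i,T,d)
    x0,y0,x1,y1=tb;g=p[y0:y1,x0:x1].astype(int);m=C[y0:y1,x0:x1,2]>.010
    print(n,"tile z",np.percentile(C[y0:y1,x0:x1,2],[5,50,95]).round(4),m.sum())
    k,l,st,_=cv2.connectedComponentsWithStats(m.astype(np.uint8));j=1+st[1:,4].argmax()
    ys,xs=np.where(l==j);print(rect(plane(i,T,np.c_[xs+x0,ys+y0],.018)))
    x0,y0,x1,y1=box;c=C[y0:y1,x0:x1].reshape(-1,3)
    for a,b in((.006,.2),(.006,.018),(.025,.037),(.041,.05),(.07,.12)):
        s=c[(c[:,2]>a)&(c[:,2]<b)];print(a,b,len(s),s.mean(0).round(3),rect(s))
    s=c[(c[:,2]>.09)&(c[:,2]<.12)];print("knob top",np.median(s,0))
E
```

```text
scene tile z [-0.0038  0.0014  0.0204] 456
(array([516.5, 313.9]), array([54.9, 94.6]), 12.7)
0.006 0.2 3999 [ 0.583 -0.001  0.028] (array([555.6,   3.2]), array([320.3, 314.9]), 79.0)
0.006 0.018 2018 [0.578 0.027 0.011] (array([542.7,   5.8]), array([320.3, 288.7]), 79.0)
0.025 0.037 345 [0.6   0.044 0.032] (array([620.8,  28.4]), array([155.4, 248. ]), 30.4)
0.041 0.05 1118 [ 0.594 -0.047  0.045] (array([629. , -37.9]), array([245.4, 137.8]), 19.8)
0.07 0.12 88 [ 0.511 -0.051  0.096] (array([508.2, -51.4]), array([20. , 21.1]), 73.0)
knob top [ 0.50956425 -0.0511579   0.10397765]
side tile z [-0.0023  0.0007  0.0193] 768
(array([512.6, 319.1]), array([51.6, 94.9]), 12.7)
0.006 0.2 3529 [0.589 0.018 0.028] (array([629.8, -43.1]), array([314.7, 446.9]), 33.2)
0.006 0.018 1710 [0.575 0.047 0.012] (array([629.1, -43.4]), array([314.1, 446.3]), 32.9)
0.025 0.037 483 [0.616 0.04  0.032] (array([706.1, -13.4]), array([220.7, 387.2]), 72.7)
0.041 0.05 764 [ 0.601 -0.034  0.046] (array([691.6, -28. ]), array([192.5, 326.8]), 84.3)
0.07 0.12 103 [ 0.505 -0.045  0.093] (array([505.6, -47.9]), array([20.7, 19.7]), 35.7)
knob top [ 0.50470497 -0.04598816  0.10377431]
```

{"op": "send_rows", "data": {"series": "0.05 -0.05 -0.07 -0.08;0.545 -0.513 -0.07 -0.93;0.545 -0.513 -0.07 -0.93;0.545 -0.513 -0.07 -0.93;0.545 -0.513 -0.07 -0.93;0.545 -0.513 -0.07 -0.93;0.545 -0.513 -0.07 -0.93;0.545 -0.513 -0.07 -0.93;0.545 -0.513 -0.07 -0.93;0.545 -0.513 -0.07 -0.93"}}

```text
t: 0.93
eef_pos: [0.3999, -0.2539, 0.3005]
tool_rot: [-0.0, 0.7, 0.714, -0.0]
force: [1.1, 0.8, 1.3]
width: 0.0857
finger_force: 0.0
```

```bash
cat > go.py <<'E'
import sys;from h import *
def go(x,y,z,yd):  # target TCP and world direction (deg) of tool y
    s=manip.get_state();q=s["tool_rot"];R=Ro.from_quat([q[1],q[2],q[3],q[0]]).as_matrix()
    d=R.T@(np.array([x,y,z])-s["eef_pos"]);a=np.degrees(np.arctan2(R[1,1],R[0,1]))
    t=(a-yd+180)%360-180
    print("t",round(s["t"],2),"pos",s["eef_pos"].round(4),"ydir",round(a,2),"F",s["force"].round(2),"w",round(s["width"],4),"shift",d.round(4),"turn",round(t/90,4),"tilt",R[:,2].round(4))
if __name__=="__main__":go(*map(float,sys.argv[1:]))
E
python3 go.py .56 .05 .32 12.7
```

```text
t 0.93 pos [ 0.3999 -0.2539  0.3005] ydir 1.08 F [1.15 0.84 1.28] w 0.0857 shift [ 0.3008  0.1658 -0.0196] turn -0.1291 tilt [-6.e-04 -0.e+00 -1.e+00]
```

{"op": "send_rows", "data": {"series": "0.3 0.165 -0.02 -0.13;0.3 0.165 -0.02 -0.13;0.3 0.165 -0.02 -0.13;0.3 0.165 -0.02 -0.13;0.3 0.165 -0.02 -0.13;0.3 0.165 -0.02 -0.13;0.3 0.165 -0.02 -0.13;0.3 0.165 -0.02 -0.13;0.3 0.165 -0.02 -0.13;0.3 0.165 -0.02 -0.13"}}

```text
t: 1.77
eef_pos: [0.5613, 0.052, 0.3207]
tool_rot: [-0.001, 0.623, 0.782, 0.001]
force: [-0.0, -0.2, 1.0]
width: 0.0852
finger_force: 0.0
```

```bash
python3 - <<'E'
from h import *
import pickle
s=manip.get_state();p,d=manip.snapshot("wrist");cv2.imwrite("pics/w1.png",p);np.save("pics/w1.npy",d);pickle.dump(s,open("pics/w1.pkl","wb"));print(s["eef_pos"],s["tool_rot"])
E
```

```text
[0.56126499 0.05195327 0.32068434] [-0.00105128  0.62281084  0.78237051  0.00139151]
```

View pics/w1.png

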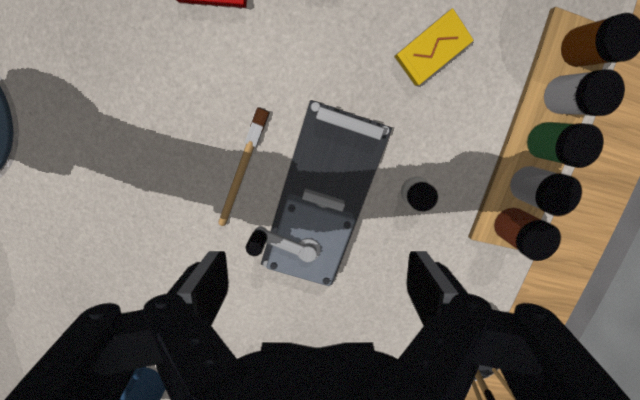

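The wrist view shows the clamp well: fence strip from (313,106) to (388,132), jaw around (323,200), hub at (307,250), knob top near (257,241).

```bash
python3 - <<'E'
from h import *
import pickle
s=pickle.load(open("pics/w1.pkl","rb"));i,T=T_wc("wrist",s);d=np.load("pics/w1.npy");C=cloud(i,T,d)
print("table z",np.median(C[150:250,120:200,2]))
def comp(a,b,box):
    x0,y0,x1,y1=box;m=((C[...,2]>a)&(C[...,2]<b)).astype(np.uint8);q=np.zeros_like(m);q[y0:y1,x0:x1]=m[y0:y1,x0:x1]
    q=cv2.morphologyEx(q,cv2.MORPH_OPEN,np.ones((2,2),np.uint8))
    k,l,st,_=cv2.connectedComponentsWithStats(q);return C[l==1+st[1:,4].argmax()]
for nm,a,b,box in(("fence",.028,.040,(300,90,400,150)),("jaw",.028,.040,(295,180,355,215)),("housing",.040,.051,(255,180,370,290)),("base all",.007,.06,(255,90,400,290)),("knob",.09,.12,(235,220,280,265)),("hub/arm",.054,.072,(240,220,335,275))):
    P=comp(a,b,box);print(nm,len(P),P.mean(0).round(4),rect(P))
# base outline corners by colour/height at z=12
u=[(310,100),(392,128)];print(plane(i,T,u,.012).round(4))
print("hub",plane(i,T,[(307,251)],.063).round(4))
E
```

```text
table z -0.001452547840400803
fence 856 [0.5926 0.1136 0.0325] (array([593.5, 113.2]), array([16.9, 97.7]), 84.7)
jaw 509 [0.5825 0.0018 0.0345] (array([555.5,  41.1]), array([ 62.8, 147.3]), 30.5)
housing 4484 [ 0.5797 -0.0558  0.0453] (array([587.6, -13.7]), array([260.1, 110.7]), 85.0)
base all 13315 [0.5825 0.0155 0.0265] (array([584.3,  -8.2]), array([270.5, 123.1]), 85.1)
knob 297 [ 0.5083 -0.0544  0.0956] (array([5.165e+02, 5.000e-01]), array([245.8,  21.1]), 81.5)
hub/arm 744 [ 0.5512 -0.0589  0.0625] (array([529.7,   8.9]), array([ 80.5, 210.5]), 13.1)
[[0.5334 0.1314 0.012 ]
 [0.6514 0.1211 0.012 ]]
hub [[ 0.5735 -0.0615  0.063 ]]
```

```bash
python3 - <<'E'
import cv2
p=cv2.imread("pics/w1.png")[80:300,215:415];cv2.imwrite("pics/w1c.png",cv2.resize(cv2.convertScaleAbs(p,alpha=1.4),None,fx=2.7,fy=2.7,interpolation=cv2.INTER_CUBIC))
E
```

```text
(no output)
```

View pics/w1c.png

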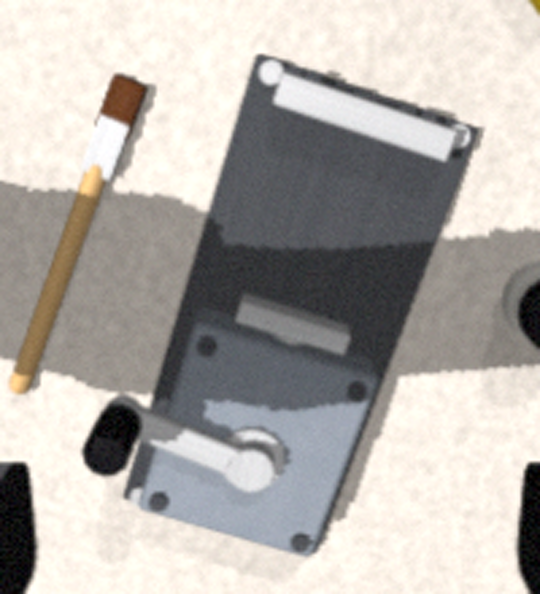

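```bash
python3 go.py .514 .29 .2 12.7
```

```text
t 1.82 pos [0.5607 0.0484 0.3203] ydir 12.71 F [ 0.46 -0.99 -0.32] w 0.0853 shift [0.2459 0.0077 0.1205] turn 0.0001 tilt [-1.2e-03  8.0e-04 -1.0e+00]
```

```bash
python3 - <<'E'
from h import *
import pickle
s=pickle.load(open("pics/w1.pkl","rb"));i,T=T_wc("wrist",s)
f=lambda L:np.array(L)/2.7+[215,80]
R=np.array([[.9962,-.0872],[.0872,.9962]]) # rows: clamp x,y in world
for n,L,z,loc in(("fence",[(275,103),(447,160)],.034,[(-45,174),(45,174)]),("fback",[(284,73),(457,130)],.034,0),("jaw",[(246,296),(352,331)],.034,[(-30,76),(30,76)]),("base",[(262,56),(479,129)],.012,[(-60,195),(60,195)]),("hub",[(250,467)],.063,[(0,0)])):
    P=plane(i,T,f(L),z)[:,:2]*1000
    dd=P[-1]-P[0];print(n,P.round(1).tolist(),"yaw",np.degrees(np.arctan2(dd[1],dd[0])).round(1),"origin",(P-np.array(loc)@R).round(1).tolist() if loc else "")
E
```

```text
fence [[547.6, 110.9], [635.4, 103.6]] yaw -4.7 origin [[577.2, -66.4], [575.4, -65.8]]
fback [[548.6, 125.3], [636.1, 118.5]] yaw -4.5 origin 
jaw [[554.6, 14.6], [611.8, 8.7]] yaw -5.9 origin [[577.8, -63.7], [575.3, -64.4]]
base [[536.3, 131.1], [651.9, 121.5]] yaw -4.8 origin [[579.0, -68.4], [575.1, -67.5]]
hub [[574.9, -64.2]] yaw 0.0 origin [[574.9, -64.2]]
```

{"op": "send_rows", "data": {"series": "0.246 0.008 0.12 0;0.246 0.008 0.12 0;0.246 0.008 0.12 0;0.246 0.008 0.12 0;0.246 0.008 0.12 0;0.246 0.008 0.12 0;0.246 0.008 0.12 0;0.246 0.008 0.12 0;0.246 0.008 0.12 0;0.246 0.008 0.12 0"}}

```text
t: 2.65
eef_pos: [0.5168, 0.2851, 0.2005]
tool_rot: [0.001, 0.628, 0.779, -0.001]
force: [0.6, -1.1, 0.1]
width: 0.0856
finger_force: 0.0
```

```bash
python3 - <<'E'
from h import *
import pickle
s=manip.get_state();p,d=manip.snapshot("wrist");cv2.imwrite("pics/w2.png",p);np.save("pics/w2.npy",d);pickle.dump(s,open("pics/w2.pkl","wb"));print(s["t"],s["eef_pos"],s["tool_rot"])
i,T=T_wc("wrist",s);C=cloud(i,T,d)
m=((C[...,2]>.012)&(C[...,2]<.024)&(abs(C[...,0]-.514)<.09)&(abs(C[...,1]-.316)<.09)).astype(np.uint8)
k,l,st,_=cv2.connectedComponentsWithStats(m);j=1+st[1:,4].argmax();print(st[j],rect(C[l==j]),"z",np.median(C[l==j][:,2]))
hsv=cv2.cvtColor(p,cv2.COLOR_BGR2HSV)
ys,xs=np.where(l==j);print(rect(plane(i,T,np.c_[xs,ys],.018)))
E
```

```text
2.65 [0.51678431 0.28505953 0.20045481] [ 0.00090496  0.6276054   0.77853047 -0.00097099]
[ 296  106   51   90 4455] (array([514.8, 314. ]), array([49.9, 89.6]), 12.8) z 0.01687384756626542
(array([514.7, 314.5]), array([49.5, 88.4]), 12.7)
```

View pics/w2.png

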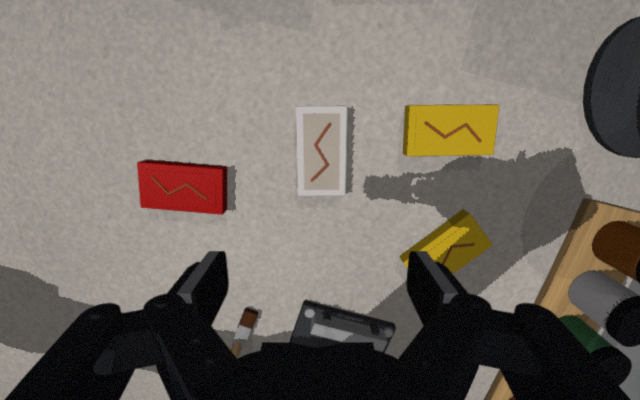

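The tile is at (322,150) in the wrist view, centred near (0.5148, 0.3142) m with yaw 12.75°. The red and yellow neighbours leave room for the fingers.

```bash
python3 go.py .5148 .3142 .021 12.75
```

```text
t 2.7 pos [0.5173 0.2848 0.2009] ydir 12.18 F [0.33 0.45 0.05] w 0.0854 shift [0.0297 0.0037 0.1798] turn -0.0063 tilt [ 0.001  -0.0023 -1.    ]
```

{"op": "send_rows", "data": {"series": "0.03 0.004 0.05 -0.006;0.03 0.004 0.09 -0.006;0.03 0.004 0.12 -0.006;0.03 0.004 0.12 -0.006;0.03 0.004 0.12 -0.006;0.03 0.004 0.12 -0.006"}}

```text
t: 3.2
eef_pos: [0.5153, 0.3173, 0.0826]
tool_rot: [0.001, 0.624, 0.782, 0.001]
force: [1.2, 0.9, 0.3]
width: 0.0851
finger_force: 0.0
```

```bash
python3 go.py .5148 .3142 .021 12.75
```

```text
t 3.2 pos [0.5153 0.3173 0.0826] ydir 12.82 F [1.21 0.94 0.27] w 0.0851 shift [-0.0029 -0.0014  0.0616] turn 0.0007 tilt [ 2.7e-03  5.0e-04 -1.0e+00]
```

{"op": "send_rows", "data": {"series": "-0.002 -0.001 0.03 0;-0.002 -0.001 0.05 0;-0.002 -0.001 0.061 0;-0.002 -0.001 0.061 0;-0.002 -0.001 0.061 0;-0.002 -0.001 0.061 0"}}

```text
t: 3.7
eef_pos: [0.5144, 0.3173, 0.0223]
tool_rot: [0.001, 0.623, 0.782, 0.002]
force: [0.0, 0.2, 0.3]
width: 0.0852
finger_force: 0.0
```

{"op": "send_rows", "data": {"series": "0 0 0 0;0 0 0 0"}}

```text
t: 3.87
eef_pos: [0.5136, 0.317, 0.0215]
tool_rot: [0.001, 0.623, 0.783, 0.001]
force: [-0.2, -0.6, -0.0]
width: 0.0856
finger_force: 0.0
```

{"op": "send_rows", "data": {"series": "-0.002 0 0 0;-0.002 0 0 0;-0.002 0 0 0;-0.002 0 0 0;-0.002 0 0 0;-0.002 0 0 0;-0.002 0 0 0;-0.002 0 0 0", "claw": 255}}

```text
t: 4.53
eef_pos: [0.5136, 0.3146, 0.0204]
tool_rot: [0.0, 0.623, 0.783, 0.001]
force: [-0.1, -0.7, 5.0]
width: 0.0483
finger_force: 65.3
```

```bash
python3 go.py .5876 .059 .12 -4.9
```

```text
t 4.53 pos [0.5136 0.3146 0.0204] ydir 12.98 F [-0.1  -0.68  5.03] w 0.0483 shift [-0.2656  0.0148 -0.0997] turn 0.1987 tilt [ 1.1e-03  6.0e-04 -1.0e+00]
```

{"op": "send_rows", "data": {"series": "0 0 -0.035 0;0 0 -0.07 0;-0.03 0.005 -0.1 0.05;-0.266 0.014 -0.1 0.2;-0.266 0.014 -0.1 0.2;-0.266 0.014 -0.1 0.2;-0.266 0.014 -0.1 0.2;-0.266 0.014 -0.1 0.2;-0.266 0.014 -0.1 0.2;-0.266 0.014 -0.1 0.2"}}

```text
t: 5.37
eef_pos: [0.5871, 0.0458, 0.1175]
tool_rot: [0.002, 0.742, 0.67, -0.004]
force: [0.2, -1.6, -3.2]
width: 0.0486
finger_force: 64.5
```

{"op": "send_rows", "data": {"series": "0 0 0 0;0 0 0 0;0 0 0 0"}}

```text
t: 5.62
eef_pos: [0.585, 0.0606, 0.119]
tool_rot: [-0.001, 0.736, 0.677, -0.0]
force: [0.0, 0.1, -2.8]
width: 0.0486
finger_force: 64.6
```

```bash
python3 go.py .5867 .059 .06 -4.9; python3 - <<'E'
from h import *
import pickle
s=manip.get_state();p,d=manip.snapshot("wrist");cv2.imwrite("pics/w3.png",p);np.save("pics/w3.npy",d);pickle.dump(s,open("pics/w3.pkl","wb"))
E
```

```text
t 5.62 pos [0.585  0.0606 0.119 ] ydir -4.83 F [ 0.03  0.13 -2.78] w 0.0486 shift [-0.0015  0.0019  0.059 ] turn 0.0008 tilt [-0.002   0.0015 -1.    ]
```

View pics/w3.png

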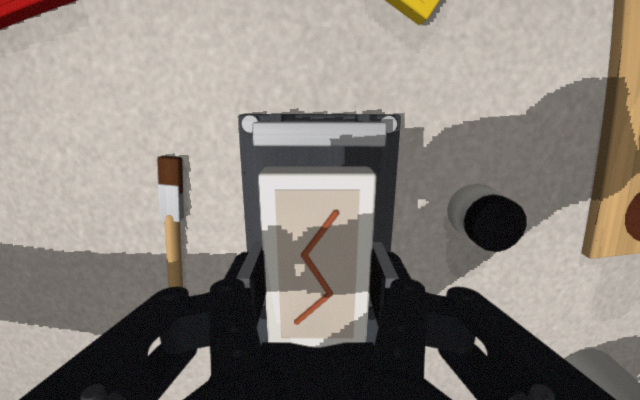

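The view shows the tile between the fingers with its far edge at row ~170, aligned with the fence whose front edge is at row ~146.

```bash
python3 - <<'E'
from h import *
import pickle
s=pickle.load(open("pics/w3.pkl","rb"));i,T=T_wc("wrist",s);d=np.load("pics/w3.npy");C=cloud(i,T,d);p=cv2.imread("pics/w3.png")
R=np.array([[.9964,-.0854],[.0854,.9964]]);o=np.array([.576,-.0655]);L=lambda P:((P[...,:2]-o)@R.T*1000).round(1)
g=cv2.cvtColor(p,cv2.COLOR_BGR2GRAY);print("col 300 grey",g[110:182,270].tolist());print("row200",g[200,250:270].tolist(),g[200,365:385].tolist())
print("tile z",np.median(C[200:320,290:350,2]), "TCP local",L(s["eef_pos"]))
zt=s["eef_pos"][2]-.0024
t=(C[...,2]>zt-.006)&(C[...,2]<zt+.006);t[:160]=0;t[345:]=0;t[:,:258]=0;t[:,380:]=0
ys,xs=np.where(t);P=plane(i,T,np.c_[xs,ys],zt);print("tile",rect(P));print([L(P)[:,k].min() for k in(0,1)],[L(P)[:,k].max() for k in(0,1)])
print("fence front",L(plane(i,T,[(254,145.5),(386,145.5)],.034)),"base far corners",L(plane(i,T,[(239,114),(404,114)],.012)))
f=(C[...,2]>.028)&(C[...,2]<.04);f[:105]=0;f[155:]=0;Q=C[f];print("fence cloud",rect(Q),[np.percentile(L(Q)[:,k],[1,50,99]) for k in(0,1)])
E
```

```text
col 300 grey [192, 189, 186, 166, 87, 74, 73, 71, 71, 70, 71, 79, 109, 158, 185, 191, 194, 196, 195, 199, 202, 200, 201, 198, 196, 196, 197, 200, 199, 195, 198, 194, 197, 195, 184, 139, 91, 68, 67, 66, 72, 70, 72, 68, 68, 68, 69, 72, 69, 73, 70, 72, 72, 70, 68, 69, 82, 91, 93, 97, 95, 100, 100, 132, 172, 202, 219, 225, 224, 226, 226, 225]
row200 [71, 75, 73, 73, 77, 77, 75, 73, 84, 147, 216, 223, 226, 225, 227, 225, 227, 226, 227, 227] [226, 225, 226, 225, 225, 226, 223, 215, 191, 137, 68, 43, 42, 40, 38, 40, 37, 43, 39, 45]
tile z 0.11580249495546212 TCP local [ -1.8 126.4]
tile (array([586.1,  63.1]), array([87.4, 54.4]), 85.2)
[np.float64(-28.1), np.float64(85.3)] [np.float64(26.3), np.float64(172.7)]
fence front [[-44.1 173.8]
 [ 44.5 174. ]] base far corners [[-58.4 194.1]
 [ 61.2 194.4]]
fence cloud (array([591.1, 115. ]), array([16.1, 89.8]), 85.2) [array([-44.3  ,  -0.5  ,  43.148]), array([173.2, 181.4, 189.1])]
```

```bash
python3 - <<'E'
from h import *
import pickle
s=pickle.load(open("pics/w3.pkl","rb"));i,T=T_wc("wrist",s)
R=np.array([[.9964,-.0854],[.0854,.9964]]);o=np.array([.576,-.0655]);L=lambda P:((P[...,:2]-o)@R.T*1000).round(1)
print(L(plane(i,T,[(265,173.5),(370,173.5),(259,200),(374,200)],.1163)))
# bed centre in world
print(o+np.array([.0005,.125])@R)
E
python3 go.py .5867 .059 .06 -4.8
```

```text
[[-23.2 171.5]
 [ 20.3 171.6]
 [-26.3 160.1]
 [ 22.6 160.2]]
[0.5871732 0.0590073]
t 5.67 pos [0.5853 0.0609 0.1193] ydir -4.78 F [-0.    0.07 -2.73] w 0.0486 shift [-0.0018  0.0017  0.0593] turn 0.0002 tilt [-0.0015  0.0014 -1.    ]
```

{"op": "send_rows", "data": {"series": "-0.002 0.002 0.02 0;-0.002 0.002 0.04 0;-0.002 0.002 0.06 0;-0.002 0.002 0.06 0;-0.002 0.002 0.06 0;-0.002 0.002 0.06 0"}}

```text
t: 6.17
eef_pos: [0.5887, 0.0575, 0.0607]
tool_rot: [0.0, 0.737, 0.676, 0.001]
force: [0.3, 0.2, -1.3]
width: 0.0485
finger_force: 64.5
```

```bash
python3 go.py .5872 .059 .034 -4.8
```

```text
t 6.17 pos [0.5887 0.0575 0.0607] ydir -4.89 F [ 0.3   0.18 -1.29] w 0.0485 shift [ 0.0013 -0.0016  0.0267] turn -0.0011 tilt [ 1.2e-03  9.0e-04 -1.0e+00]
```

{"op": "send_rows", "data": {"series": "0.001 -0.001 0.01 0;0.001 -0.001 0.018 0;0.001 -0.001 0.024 0;0.001 -0.001 0.026 0;0.001 -0.001 0.026 0;0.001 -0.001 0.026 0"}}

```text
t: 6.67
eef_pos: [0.5874, 0.057, 0.0336]
tool_rot: [-0.0, 0.737, 0.675, -0.0]
force: [0.6, 0.8, -2.6]
width: 0.0483
finger_force: 64.5
```

```bash
python3 go.py .5872 .059 .033 -4.8
```

```text
t 6.67 pos [0.5874 0.057  0.0336] ydir -5.02 F [ 0.6   0.8  -2.59] w 0.0483 shift [ 0.002  -0.0003  0.0006] turn -0.0024 tilt [-2.e-04  0.e+00 -1.e+00]
```

{"op": "send_rows", "data": {"series": "0.002 0 0 0;0.002 0 0.001 0;0.002 0 0.0015 0;0.002 0 0.0015 0"}}

```text
t: 7.0
eef_pos: [0.5877, 0.0592, 0.0324]
tool_rot: [0.0, 0.737, 0.676, 0.0]
force: [-0.3, -0.7, -2.1]
width: 0.0479
finger_force: 64.6
```

{"op": "send_rows", "data": {"series": "0 0 0 0;0 0 0 0;0 0 0 0;0 0 -0.01 0;0 0 -0.04 0;0 0 -0.08 0;0 0 -0.12 0;0 0 -0.15 0;0 0 -0.15 0;0 0 -0.15 0", "claw": 0}}

```text
t: 7.83
eef_pos: [0.5897, 0.0596, 0.1861]
tool_rot: [0.002, 0.737, 0.676, 0.003]
force: [-0.3, -0.3, 0.3]
width: 0.0855
finger_force: 0.0
```

```bash
python3 - <<'E'
from h import *
import pickle
s=manip.get_state();p,d=manip.snapshot("wrist");cv2.imwrite("pics/w4.png",p);np.save("pics/w4.npy",d);pickle.dump(s,open("pics/w4.pkl","wb"))
i,T=T_wc("wrist",s);C=cloud(i,T,d)
R=np.array([[.9964,-.0854],[.0854,.9964]]);o=np.array([.576,-.0655]);L=lambda P:((P[...,:2]-o)@R.T*1000)
l=L(C);g=cv2.cvtColor(p,cv2.COLOR_BGR2GRAY)
m=(abs(l[...,0])<60)&(l[...,1]>60)&(l[...,1]<200)&(C[...,2]>.024)&(C[...,2]<.036)&(l[...,1]<173)&(l[...,1]>79)
P=C[m];print("tile",len(P),np.percentile(l[m],[1,50,99],axis=0).round(1),rect(P),np.median(P[:,2]))
E
python3 go.py .508 -.053 .18 -4.8
```

```text
tile 4895 [[-23.   82. ]
 [  1.5 128.6]
 [ 26.  169.6]] (array([581.4,  61.6]), array([93.3, 65.3]), 86.5) 0.028806223401532494
t 7.88 pos [0.588  0.059  0.1837] ydir -5.02 F [-0.18 -0.08 -1.1 ] w 0.0851 shift [-0.1186 -0.0699  0.0035] turn -0.0024 tilt [ 2.3e-03 -4.0e-04 -1.0e+00]
```

View pics/w4.png

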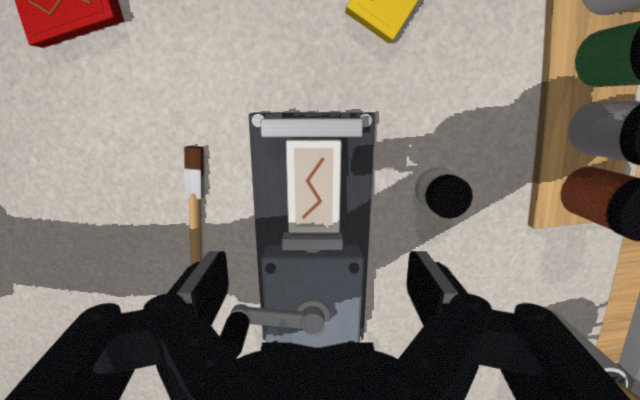

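The tile lies straight and centred in the bed (313,185), short of the fence; the hub is at (313,318) and the knob near (236,325).

```bash
python3 - <<'E'
from h import *
import pickle
o=np.array([.576,-.0655])
def rep(n,P):
    v=P[0,:2]-o;print(n,P.round(4).tolist(),"r",np.hypot(*v).round(4),"crank",np.radians(np.degrees(np.arctan2(v[1],v[0]))%360-160.2).round(3))
for f in("w1","w4"):
    s=pickle.load(open(f"pics/{f}.pkl","rb"));i,T=T_wc("wrist",s);d=np.load(f"pics/{f}.npy");C=cloud(i,T,d)
    m=(C[...,2]>.1015)&(C[...,2]<.112)&(abs(C[...,0]-.507)<.025)&(abs(C[...,1]+.05)<.03);ys,xs=np.where(m)
    print(f,m.sum(),xs.mean(),ys.mean(),C[m].mean(0) if m.any() else "")
    if m.any():rep("cloud",C[m].mean(0)[None]);print(rect(C[m]))
    rep("px",plane(i,T,[(253,249)] if f=="w1" else [(237,325)],.106))
    print("hub",plane(i,T,[(307.5,252.5)] if f=="w1" else [(313.5,317.5)],.063))
for n in("scene","side"):
    i,T=T_wc(n);d=np.load(f"pics/{n}0.npy");C=cloud(i,T,d)
    m=(C[...,2]>.07)&(C[...,2]<.112)&(abs(C[...,0]-.507)<.025)&(abs(C[...,1]+.05)<.03);ys,xs=np.where(m)
    v=ys<ys.min()+4;rep(n,plane(i,T,[(xs[v].mean(),ys.min()+2)],.106))
E
```

```text
w1 225 253.98222222222222 247.39555555555555 [ 0.50749651 -0.05140579  0.1043542 ]
cloud [[0.5075, -0.0514, 0.1044]] r 0.0699 crank 0.143
(array([507.4, -52. ]), array([20.1, 21.1]), 84.7)
px [[0.5069, -0.0529, 0.106]] r 0.0703 crank 0.165
hub [[ 0.57516153 -0.06339465  0.063     ]]
w4 204 232.8578431372549 345.9117647058824 [ 0.51148907 -0.04900818  0.1038917 ]
cloud [[0.5115, -0.049, 0.1039]] r 0.0666 crank 0.095
(array([511.9, -49.7]), array([10.4, 21. ]), 25.4)
px [[0.5193, -0.0269, 0.106]] r 0.0685 crank -0.252
hub [[ 0.57722433 -0.05793466  0.063     ]]
scene [[0.5061, -0.0503, 0.106]] r 0.0715 crank 0.132
side [[0.506, -0.0487, 0.106]] r 0.072 crank 0.11
```

```bash
python3 go.py .5072 -.0515 .14 -4.8
```

```text
t 7.88 pos [0.588  0.059  0.1837] ydir -5.02 F [-0.18 -0.08 -1.1 ] w 0.0851 shift [-0.1172 -0.0709  0.0435] turn -0.0024 tilt [ 2.3e-03 -4.0e-04 -1.0e+00]
```

{"op": "send_rows", "data": {"series": "-0.117 -0.071 0 0;-0.117 -0.071 0 0;-0.117 -0.071 0 0;-0.117 -0.071 0.04 0;-0.117 -0.071 0.04 0;-0.117 -0.071 0.04 0;-0.117 -0.071 0.04 0;-0.117 -0.071 0.04 0"}}

```text
t: 8.55
eef_pos: [0.5084, -0.0488, 0.1434]
tool_rot: [0.0, 0.736, 0.677, 0.001]
force: [0.2, 0.9, -0.3]
width: 0.0853
finger_force: 0.0
```

```bash
python3 go.py .5072 -.0515 .089 -4.8
```

```text
t 8.55 pos [ 0.5084 -0.0488  0.1434] ydir -4.81 F [ 0.19  0.86 -0.26] w 0.0853 shift [-0.0029 -0.0011  0.0544] turn -0.0001 tilt [ 0.0024  0.0015 -1.    ]
```

{"op": "send_rows", "data": {"series": "-0.002 -0.001 0.02 0;-0.002 -0.001 0.04 0;-0.002 -0.001 0.054 0;-0.002 -0.001 0.054 0;-0.002 -0.001 0.054 0;-0.002 -0.001 0.054 0"}}

```text
t: 9.05
eef_pos: [0.5073, -0.052, 0.0897]
tool_rot: [0.001, 0.737, 0.676, 0.001]
force: [2.0, -0.4, -0.3]
width: 0.0852
finger_force: 0.0
```

{"op": "send_rows", "data": {"series": "0 0 0 0;0 0 0 0"}}

```text
t: 9.22
eef_pos: [0.5067, -0.053, 0.0896]
tool_rot: [0.001, 0.737, 0.676, 0.001]
force: [0.1, 0.3, -0.3]
width: 0.0856
finger_force: 0.0
```

```bash
python3 go.py .5072 -.0515 .089 -4.8
```

```text
t 9.22 pos [ 0.5067 -0.053   0.0896] ydir -4.99 F [ 0.06  0.3  -0.31] w 0.0856 shift [0.0015 0.0003 0.0006] turn -0.0021 tilt [ 2.7e-03 -3.0e-04 -1.0e+00]
```

Close on the knob.

{"op": "send_rows", "data": {"series": "0 0 0 0;0 0 0 0;0 0 0 0;0 0 0 0;0 0 0 0;0 0 0 0;0 0 0 0;0 0 0 0;0 0 0 0;0 0 0 0", "claw": 255}}

```text
t: 10.05
eef_pos: [0.5061, -0.0533, 0.0886]
tool_rot: [0.001, 0.737, 0.675, 0.001]
force: [2.7, -0.8, -0.1]
width: 0.0207
finger_force: 58.9
```

```bash
cat > ck.py <<'E'
# state in crank terms; then shifts (tool axes) from here to given crank angles
import sys;from h import *
A=np.array([.5757,-.0650]);Y=160.2
s=manip.get_state();q=s["tool_rot"];R=Ro.from_quat([q[1],q[2],q[3],q[0]]).as_matrix()
v=s["eef_pos"][:2]-A;r=np.hypot(*v);a=np.arctan2(v[1],v[0])%(2*np.pi);c=a-np.radians(Y)
e=v/r;t=np.array([-e[1],e[0]]);F=s["force"]
print("t",round(s["t"],2),"r",round(r*1000,1),"crank",round(c,3),"Frad",(F[:2]@e).round(2),"Ftan",(F[:2]@t).round(2),"Fz",F[2].round(2),"z",s["eef_pos"][2].round(4),"w",round(s["width"],4))
c0,st,n=[float(x) for x in sys.argv[1:4]] if len(sys.argv)>3 else (c,.1,10)
f=lambda c:.07*np.array([np.cos(c+np.radians(Y)),np.sin(c+np.radians(Y))])
Y0=-4.85*np.pi/180;ty=np.array([np.cos(Y0),np.sin(Y0)]);tx=np.array([-ty[1],ty[0]])
print("; ".join("%.4f %.4f 0 0"%((f(c0+st*k)-f(c0))@tx,(f(c0+st*k)-f(c0))@ty) for k in range(1,int(n)+1)))
E
python3 ck.py
```

```text
t 10.05 r 70.5 crank 0.18 Frad -2.81 Ftan 0.35 Fz -0.13 z 0.0886 w 0.0207
-0.0070 -0.0002 0 0; -0.0140 0.0003 0 0; -0.0209 0.0014 0 0; -0.0276 0.0033 0 0; -0.0341 0.0058 0 0; -0.0404 0.0090 0 0; -0.0463 0.0127 0 0; -0.0518 0.0171 0 0; -0.0568 0.0219 0 0; -0.0613 0.0273 0 0
```

{"op": "send_rows", "data": {"series": "-0.0055 0 0 0;-0.0105 0 0 0;-0.0155 0.0005 0 0;-0.0205 0.0014 0 0;-0.0254 0.0026 0 0;-0.0302 0.0041 0 0;-0.035 0.0062 0 0;-0.0404 0.009 0 0;-0.0404 0.009 0 0;-0.0404 0.009 0 0"}}

```text
t: 10.88
eef_pos: [0.5111, -0.0955, 0.0885]
tool_rot: [0.0, 0.738, 0.675, -0.0]
force: [1.1, -0.9, 4.9]
width: 0.0207
finger_force: 59.5
```

```bash
python3 ck.py .78 .05 10
```

```text
t 10.88 r 71.4 crank 0.786 Frad -0.57 Ftan 1.29 Fz 4.88 z 0.0885 w 0.0207
-0.0030 0.0018 0 0; -0.0059 0.0038 0 0; -0.0087 0.0059 0 0; -0.0114 0.0081 0 0; -0.0140 0.0105 0 0; -0.0164 0.0130 0 0; -0.0187 0.0156 0 0; -0.0209 0.0183 0 0; -0.0230 0.0212 0 0; -0.0249 0.0241 0 0
```

{"op": "send_rows", "data": {"series": "-0.003 0.002 0 0;-0.006 0.004 0 0;-0.0087 0.006 0 0;-0.0114 0.0083 0 0;-0.014 0.0107 0 0;-0.0164 0.0132 0 0;-0.0164 0.0132 0 0;-0.0164 0.0132 0 0"}}

```text
t: 11.55
eef_pos: [0.5223, -0.1126, 0.0885]
tool_rot: [0.0, 0.737, 0.675, -0.001]
force: [0.8, -0.8, 5.8]
width: 0.0208
finger_force: 59.5
```

```bash
python3 ck.py 1.08 .05 10
```

```text
t 11.55 r 71.5 crank 1.073 Frad -0.03 Ftan 1.12 Fz 5.79 z 0.0885 w 0.0208
-0.0023 0.0026 0 0; -0.0045 0.0053 0 0; -0.0066 0.0082 0 0; -0.0085 0.0111 0 0; -0.0102 0.0141 0 0; -0.0118 0.0172 0 0; -0.0133 0.0204 0 0; -0.0146 0.0237 0 0; -0.0157 0.0270 0 0; -0.0167 0.0304 0 0
```

{"op": "send_rows", "data": {"series": "-0.0023 0.0026 0 0;-0.0045 0.0053 0 0;-0.0066 0.0082 0 0;-0.0085 0.0111 0 0;-0.0102 0.0141 0 0;-0.0102 0.0141 0 0;-0.0102 0.0141 0 0"}}

```text
t: 12.13
eef_pos: [0.5354, -0.1243, 0.0886]
tool_rot: [0.0, 0.738, 0.675, -0.001]
force: [-0.1, -1.1, 6.3]
width: 0.0208
finger_force: 59.5
```

```bash
python3 ck.py 1.33 .05 10
```

```text
t 12.13 r 71.7 crank 1.319 Frad 0.98 Ftan 0.55 Fz 6.28 z 0.0886 w 0.0208
-0.0016 0.0031 0 0; -0.0031 0.0063 0 0; -0.0043 0.0095 0 0; -0.0055 0.0129 0 0; -0.0064 0.0162 0 0; -0.0072 0.0196 0 0; -0.0078 0.0231 0 0; -0.0083 0.0266 0 0; -0.0085 0.0300 0 0; -0.0086 0.0335 0 0
```

{"op": "send_rows", "data": {"series": "-0.0016 0.0031 0 0;-0.003 0.0063 0 0;-0.0042 0.0095 0 0;-0.0053 0.0128 0 0;-0.0062 0.0161 0 0;-0.0062 0.0161 0 0;-0.0062 0.0161 0 0"}}

```text
t: 12.72
eef_pos: [0.5509, -0.1322, 0.0885]
tool_rot: [0.0, 0.738, 0.675, -0.001]
force: [-0.1, -1.9, 5.2]
width: 0.0204
finger_force: 59.5
```

```bash
python3 ck.py 1.58 .05 10
```

```text
t 12.72 r 71.7 crank 1.563 Frad 1.82 Ftan 0.55 Fz 5.19 z 0.0885 w 0.0204
-0.0008 0.0034 0 0; -0.0014 0.0069 0 0; -0.0018 0.0103 0 0; -0.0021 0.0138 0 0; -0.0022 0.0173 0 0; -0.0021 0.0208 0 0; -0.0019 0.0243 0 0; -0.0014 0.0278 0 0; -0.0008 0.0312 0 0; -0.0001 0.0346 0 0
```

{"op": "send_rows", "data": {"series": "-0.0009 0.0034 0 0;-0.0017 0.0069 0 0;-0.0022 0.0103 0 0;-0.0026 0.0138 0 0;-0.0028 0.0173 0 0;-0.0028 0.0173 0 0;-0.0028 0.0173 0 0"}}

```text
t: 13.3
eef_pos: [0.568, -0.1362, 0.0886]
tool_rot: [0.0, 0.737, 0.675, -0.001]
force: [0.8, -1.9, 5.3]
width: 0.0203
finger_force: 59.5
```

```bash
python3 ck.py 1.82 .05 10
```

```text
t 13.3 r 71.6 crank 1.809 Frad 1.77 Ftan 0.98 Fz 5.26 z 0.0886 w 0.0203
0.0000 0.0035 0 0; 0.0003 0.0070 0 0; 0.0007 0.0105 0 0; 0.0012 0.0139 0 0; 0.0020 0.0173 0 0; 0.0029 0.0207 0 0; 0.0040 0.0241 0 0; 0.0052 0.0273 0 0; 0.0066 0.0305 0 0; 0.0082 0.0337 0 0
```

{"op": "send_rows", "data": {"series": "0 0.0035 0 0;0.0003 0.007 0 0;0.0007 0.0105 0 0;0.0012 0.0139 0 0;0.002 0.0173 0 0;0.002 0.0173 0 0;0.002 0.0173 0 0"}}

```text
t: 13.88
eef_pos: [0.5854, -0.1358, 0.0886]
tool_rot: [0.0, 0.737, 0.675, -0.001]
force: [0.9, -2.5, 6.0]
width: 0.0209
finger_force: 59.5
```

```bash
python3 ck.py 2.06 .05 10
```

```text
t 13.88 r 71.4 crank 2.052 Frad 2.57 Ftan 0.59 Fz 5.98 z 0.0886 w 0.0209
0.0009 0.0034 0 0; 0.0019 0.0067 0 0; 0.0031 0.0100 0 0; 0.0045 0.0132 0 0; 0.0060 0.0164 0 0; 0.0077 0.0194 0 0; 0.0096 0.0224 0 0; 0.0116 0.0253 0 0; 0.0137 0.0281 0 0; 0.0159 0.0307 0 0
```

```bash
python3 - <<'E'
from h import *
p,d=manip.snapshot("wrist");cv2.imwrite("pics/w5.png",p)
E
```

```text
(no output)
```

View pics/w5.png

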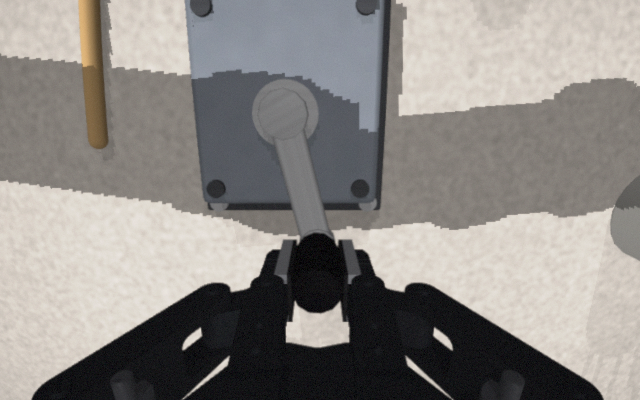

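The crank follows: the arm runs from the hub (284,112) to the knob in the fingers (318,270). Continuing.

{"op": "send_rows", "data": {"series": "0.0009 0.0034 0 0;0.0019 0.0067 0 0;0.0031 0.01 0 0;0.0043 0.0132 0 0;0.0043 0.0132 0 0;0.0043 0.0132 0 0"}}

```text
t: 14.43
eef_pos: [0.5984, -0.1325, 0.0886]
tool_rot: [0.0, 0.737, 0.675, -0.001]
force: [-0.0, -1.8, 6.7]
width: 0.0203
finger_force: 59.8
```

```bash
python3 ck.py 2.26 .05 8
```

```text
t 14.43 r 71.3 crank 2.241 Frad 1.73 Ftan -0.63 Fz 6.71 z 0.0886 w 0.0203
0.0015 0.0031 0 0; 0.0032 0.0062 0 0; 0.0051 0.0092 0 0; 0.0070 0.0121 0 0; 0.0092 0.0149 0 0; 0.0114 0.0175 0 0; 0.0138 0.0201 0 0; 0.0163 0.0225 0 0
```

{"op": "send_rows", "data": {"series": "0.0015 0.0031 0 0;0.0032 0.0062 0 0;0.005 0.0092 0 0;0.005 0.0092 0 0;0.005 0.0092 0 0"}}

```text
t: 14.85
eef_pos: [0.6064, -0.1292, 0.0885]
tool_rot: [-0.001, 0.738, 0.675, -0.003]
force: [-4.2, -1.8, 9.5]
width: 0.0209
finger_force: 60.1
```

```bash
python3 ck.py 2.41 .05 8
```

```text
t 14.85 r 71.2 crank 2.362 Frad -0.15 Ftan -4.59 Fz 9.54 z 0.0885 w 0.0209
0.0020 0.0029 0 0; 0.0041 0.0057 0 0; 0.0064 0.0083 0 0; 0.0088 0.0109 0 0; 0.0113 0.0133 0 0; 0.0139 0.0156 0 0; 0.0167 0.0178 0 0; 0.0195 0.0198 0 0
```

{"op": "send_rows", "data": {"series": "0.001 0.0015 0 0;0.002 0.0029 0 0;0.003 0.0043 0 0;0.003 0.0043 0 0;0.003 0.0043 0 0"}}

```text
t: 15.27
eef_pos: [0.6094, -0.1277, 0.0885]
tool_rot: [-0.001, 0.738, 0.675, -0.005]
force: [-8.7, -2.5, 11.8]
width: 0.0207
finger_force: 60.5
```

```bash
python3 ck.py 2.485 .05 4
```

```text
t 15.27 r 71.2 crank 2.409 Frad -1.93 Ftan -8.84 Fz 11.83 z 0.0885 w 0.0207
0.0022 0.0027 0 0; 0.0045 0.0053 0 0; 0.0070 0.0078 0 0; 0.0096 0.0102 0 0
```

{"op": "send_rows", "data": {"series": "0.001 0.0012 0 0;0.002 0.0025 0 0;0.002 0.0025 0 0;0.002 0.0025 0 0"}}

```text
t: 15.6
eef_pos: [0.6137, -0.125, 0.0885]
tool_rot: [-0.001, 0.738, 0.675, -0.003]
force: [-3.8, -2.1, 7.9]
width: 0.0207
finger_force: 59.8
```

```bash
python3 ck.py 2.53 .05 4
```

```text
t 15.6 r 71.0 crank 2.481 Frad -0.24 Ftan -4.33 Fz 7.89 z 0.0885 w 0.0207
0.0023 0.0026 0 0; 0.0048 0.0051 0 0; 0.0073 0.0075 0 0; 0.0100 0.0098 0 0
```

Past the peak and falling. A further small step to get onto the dwell.

{"op": "send_rows", "data": {"series": "0.0012 0.0013 0 0;0.0023 0.0026 0 0;0.0023 0.0026 0 0;0.0023 0.0026 0 0"}}

```text
t: 15.93
eef_pos: [0.6179, -0.1219, 0.0886]
tool_rot: [0.0, 0.737, 0.675, -0.001]
force: [0.8, -1.3, 5.6]
width: 0.0206
finger_force: 59.5
```

```bash
python3 ck.py 2.58 .05 4
```

```text
t 15.93 r 70.9 crank 2.555 Frad 1.53 Ftan -0.16 Fz 5.64 z 0.0886 w 0.0206
0.0024 0.0025 0 0; 0.0050 0.0049 0 0; 0.0077 0.0071 0 0; 0.0105 0.0092 0 0
```

{"op": "send_rows", "data": {"series": "0.001 0.001 0 0;0.002 0.002 0 0;0.0032 0.0033 0 0;0.004 0.004 0 0;0.004 0.004 0 0;0.004 0.004 0 0"}}

```text
t: 16.43
eef_pos: [0.6224, -0.1182, 0.0886]
tool_rot: [0.0, 0.737, 0.675, -0.001]
force: [-1.4, -0.5, 7.6]
width: 0.0203
finger_force: 59.5
```

```bash
python3 ck.py 2.66 .05 4
```

```text
t 16.43 r 70.8 crank 2.637 Frad -0.51 Ftan -1.37 Fz 7.58 z 0.0886 w 0.0203
0.0026 0.0023 0 0; 0.0054 0.0045 0 0; 0.0082 0.0065 0 0; 0.0112 0.0084 0 0
```

{"op": "send_rows", "data": {"series": "0 0 -0.003 0;0 0 -0.003 0;0 0 -0.003 0"}}

```text
t: 16.68
eef_pos: [0.6215, -0.1188, 0.0889]
tool_rot: [-0.001, 0.738, 0.675, -0.001]
force: [3.3, -3.5, -9.8]
width: 0.0206
finger_force: 60.0
```

{"op": "send_rows", "data": {"series": "0 0 0 0;0 0 0 0;0 0 0 0;0 0 0 0;0 0 0 0;0 0 -0.02 0;0 0 -0.05 0;0 0 -0.08 0;0 0 -0.11 0;0 0 -0.14 0", "claw": 0}}

```text
t: 17.52
eef_pos: [0.6228, -0.1166, 0.233]
tool_rot: [-0.0, 0.737, 0.676, 0.0]
force: [1.2, 1.0, 0.3]
width: 0.0854
finger_force: 0.0
```

```bash
python3 go.py .588 .02 .30 -4.8
```

```text
t 17.52 pos [ 0.6228 -0.1166  0.233 ] ydir -4.97 F [1.18 1.01 0.31] w 0.0854 shift [ 0.1331 -0.0465 -0.0669] turn -0.0019 tilt [-1.e-04  3.e-04 -1.e+00]
```

Now look at the result from above.

{"op": "send_rows", "data": {"series": "0.133 -0.045 -0.067 0;0.133 -0.045 -0.067 0;0.133 -0.045 -0.067 0;0.133 -0.045 -0.067 0;0.133 -0.045 -0.067 0;0.133 -0.045 -0.067 0;0.133 -0.045 -0.067 0;0.133 -0.045 -0.067 0"}}

```text
t: 18.18
eef_pos: [0.5896, 0.017, 0.2974]
tool_rot: [-0.0, 0.738, 0.674, -0.001]
force: [-1.6, 0.3, -0.5]
width: 0.0854
finger_force: 0.0
```

```bash
python3 - <<'E'
from h import *
s=manip.get_state();p,d=manip.snapshot("wrist");cv2.imwrite("pics/w6.png",cv2.resize(p[80:360,180:450],None,fx=2.1,fy=2.1,interpolation=cv2.INTER_CUBIC));i,T=T_wc("wrist",s);C=cloud(i,T,d)
m=(C[...,2]>.098)&(C[...,2]<.114)&(np.hypot(C[...,0]-.5757,C[...,1]+.065)<.1)
if m.any():
    P=np.median(C[m],0);print(m.sum(),P,"crank",(np.arctan2(P[1]+.065,P[0]-.5757)%(2*np.pi))-np.radians(160.2))
E
```

```text
266 [ 0.62108117 -0.11597861  0.10445479] crank 2.643745889864379
```

View pics/w6.png

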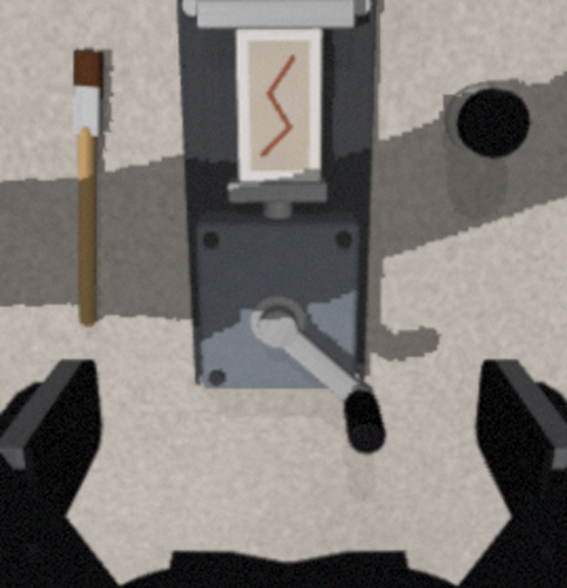

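The crop shows the tile intact at (279,105), against the fence with the jaw tight behind it at (278,190). The crank stayed at 2.64 rad after release, so it sits in the dwell.

```bash
python3 -c "
from bench import manip
print(manip.close_job())"
```

```text
the job is handed in; nothing more can be done
None
```

The tile is clamped against the fence and looks uncracked. The crank stayed in the dwell at about 2.64 rad after I let go, the pot and brush looked undisturbed, and the job was handed in at about 18 s.

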